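# Gauge a brass disc in a sprung stepped gauge

### The job

Find the size of the brass disc that stands on the blue pad: take it by its stem and, keeping it upright, press it lightly over the bores of the stepped gauge one after another, starting with the smallest and missing none, sliding it a little along the gauge to feel for each bore (the block has end play), until it enters one. Let it down into that first bore right to the floor and let go of it there. Never press or drop it hard, never put it into a bore too large for it, and leave the two discs on the grey tray and all other things on the table where they are.

Things in the scene. Friction and masses are not known exactly. Their poses are not given: they have to be found in the camera images.
- disc_a_mid (a point): One of three alike brass discs, each with an upright stem on its axis. 40 mm tall: disc 10 mm thick below (lower edge bevelled 1.2 mm), stem 18 mm in diameter, 30 mm tall. This point is on the axis half-way up, 20 mm above the underside; z up the stem. Disc diameter 32, 36 or 40 mm, all three different, which is which not told. 0.10 to 0.15 kg. Which disc stands on the pad, which on the tray, changes.
- disc_b_mid (a point): One of three alike brass discs, each with an upright stem on its axis. 40 mm tall: disc 10 mm thick below (lower edge bevelled 1.2 mm), stem 18 mm in diameter, 30 mm tall. This point is on the axis half-way up, 20 mm above the underside; z up the stem. Disc diameter 32, 36 or 40 mm, all three different, which is which not told. 0.10 to 0.15 kg. Which disc stands on the pad, which on the tray, changes.
- disc_c_mid (a point): One of three alike brass discs, each with an upright stem on its axis. 40 mm tall: disc 10 mm thick below (lower edge bevelled 1.2 mm), stem 18 mm in diameter, 30 mm tall. This point is on the axis half-way up, 20 mm above the underside; z up the stem. Disc diameter 32, 36 or 40 mm, all three different, which is which not told. 0.10 to 0.15 kg. Which disc stands on the pad, which on the tray, changes.
- bore1 (a point): Gauge's lowest and smallest step: mean place of the centre of its round bore's mouth (see gauge: up to 4 mm off along y). Bore 29 mm in diameter, 8 mm deep, flat floor, level with that step's flat top (about 48 mm above the table). z up; y along the gauge to the bigger, higher steps. No disc enters it. A disc's half-way point is 20 mm above the step lying on it, 12 mm when fully down.
- bore2 (a point): Gauge's second step: mean place of the centre of its round bore's mouth (see gauge: up to 4 mm off along y). Bore 33 mm in diameter, 8 mm deep, flat floor, level with that step's flat top (about 52 mm above the table). z up; y along the gauge to the bigger, higher steps. Takes the 32 mm disc. A disc's half-way point is 20 mm above the step lying on it, 12 mm when fully down.
- bore3 (a point): Gauge's third step: mean place of the centre of its round bore's mouth (see gauge: up to 4 mm off along y). Bore 37 mm in diameter, 8 mm deep, flat floor, level with that step's flat top (about 56 mm above the table). z up; y along the gauge to the bigger, higher steps. Takes the 36 mm disc; too loose for the 32. A disc's half-way point is 20 mm above the step lying on it, 12 mm when fully down.
- bore4 (a point): Gauge's highest and largest step: mean place of the centre of its round bore's mouth (see gauge: up to 4 mm off along y). Bore 41 mm in diameter, 8 mm deep, flat floor, level with that step's flat top (about 60 mm above the table). z up; y along the gauge to the bigger, higher steps. Takes the 40 mm disc; too loose for the others. A disc's half-way point is 20 mm above the step lying on it, 12 mm when fully down.
- gauge: Stepped gauge: fixed steel foot 84 x 236 x 10 mm (origin under its centre, y to the bigger steps); above it an aluminium block 66 mm wide, four steps 54 mm long, each 4 mm higher; blue stripe at the low end. The block stands up to 4 mm off its mean place along y (not measured; stiff friction) and on springs: sinks from 2 N on, 1 mm per further 2 N, at most 12 mm. Over 15 N on a disc spoils it.
- pad_top (a point): Blue round pad, 90 mm across and 4 mm thick, fixed to the table: centre of its top. The disc to be gauged stands on it, within about 15 mm of its centre.
- tray_mid (a point): Grey tray, 168 x 98 mm, with a floor 4 mm thick and a rim 12 mm high: centre of its floor. Two of the discs wait on it and are to be left there.
- wash_bottle: Bystander, to be left alone: closed white plastic bottle, 52 mm across, 130 mm tall; origin at the centre of its underside.
- dish: Bystander, to be left alone: shallow glass dish, 90 mm across, 22 mm tall; origin at the centre of its underside.
- driver: Bystander, to be left alone: screwdriver lying on the table; origin on its underside.
- lock_ring: Bystander, to be left alone: flat steel ring, 52 mm across, 12 mm tall; origin at the centre of its underside.
- weight: Bystander, to be left alone: steel check weight with a knob, 40 mm across, 52 mm tall; origin at the centre of its underside.
There are look-alikes about, which are no part of the job. Leave any red or turquoise look-alike of the part that bears disc_a_mid alone.

How it is judged:
On the way, in this order (a step that is already met when the one before it is completed fails the run):
1. the disc is pressed (over 1.5 N) on the smallest bore, within 8 mm of its listed centre (((horizontal distance between disc_a_mid and bore1 below 0.008 m and contact force between disc_a and gauge above 1.5 N) or (horizontal distance between disc_b_mid and bore1 below 0.008 m and contact force between disc_b and gauge above 1.5 N) or (horizontal distance between disc_c_mid and bore1 below 0.008 m and contact force between disc_c and gauge above 1.5 N))).
2. the disc then starts to enter the second bore (over 1.5 mm deep), or, if it is too large for it, is pressed on it in the same way (((horizontal distance between disc_a_mid and bore2 below 0.008 m and z of disc_a_mid in the frame of bore2 below 0.0185 m and angle between disc_a_mid's own z axis and vertical below 0.12 rad) or (horizontal distance between disc_b_mid and bore2 below 0.008 m and contact force between disc_b and gauge above 1.5 N) or (horizontal distance between disc_c_mid and bore2 below 0.008 m and contact force between disc_c and gauge above 1.5 N))).
3. the disc then goes on down in the second bore (over 4 mm deep), or starts to enter the third, or, if too large for it, is pressed on it (((horizontal distance between disc_a_mid and bore2 below 0.008 m and z of disc_a_mid in the frame of bore2 below 0.016 m and angle between disc_a_mid's own z axis and vertical below 0.12 rad) or (horizontal distance between disc_b_mid and bore3 below 0.008 m and z of disc_b_mid in the frame of bore3 below 0.0185 m and angle between disc_b_mid's own z axis and vertical below 0.12 rad) or (horizontal distance between disc_c_mid and bore3 below 0.008 m and contact force between disc_c and gauge above 1.5 N))).
4. the disc is down (over 6.5 mm deep) in the first bore that it enters (((horizontal distance between disc_a_mid and bore2 below 0.008 m and z of disc_a_mid in the frame of bore2 below 0.0135 m and angle between disc_a_mid's own z axis and vertical below 0.12 rad) or (horizontal distance between disc_b_mid and bore3 below 0.008 m and z of disc_b_mid in the frame of bore3 below 0.0135 m and angle between disc_b_mid's own z axis and vertical below 0.12 rad) or (horizontal distance between disc_c_mid and bore4 below 0.008 m and z of disc_c_mid in the frame of bore4 below 0.0135 m and angle between disc_c_mid's own z axis and vertical below 0.12 rad))).
At the end, for the whole second after the job is handed in: The pad's disc rests released and still on the floor of the smallest bore it enters: half-way point under 13.5 mm above that step, within 6.5 mm of the listed bore centre, stem within 0.08 rad of upright. The other two discs are on the tray, each moved less than 15 mm (((horizontal distance between disc_a_mid and bore2 below 0.0065 m and z of disc_a_mid in the frame of bore2 below 0.0135 m and angle between disc_a_mid's own z axis and vertical below 0.08 rad and linear speed of disc_a below 0.01 m/s and distance of each of disc_b_mid, disc_c_mid from where it was at the start of the episode below 0.015 m and horizontal distance between each of disc_b_mid, disc_c_mid and tray_mid below 0.075 m) or (horizontal distance between disc_b_mid and bore3 below 0.0065 m and z of disc_b_mid in the frame of bore3 below 0.0135 m and angle between disc_b_mid's own z axis and vertical below 0.08 rad and linear speed of disc_b below 0.01 m/s and distance of each of disc_a_mid, disc_c_mid from where it was at the start of the episode below 0.015 m and horizontal distance between each of disc_a_mid, disc_c_mid and tray_mid below 0.075 m) or (horizontal distance between disc_c_mid and bore4 below 0.0065 m and z of disc_c_mid in the frame of bore4 below 0.0135 m and angle between disc_c_mid's own z axis and vertical below 0.08 rad and linear speed of disc_c below 0.01 m/s and distance of each of disc_a_mid, disc_b_mid from where it was at the start of the episode below 0.015 m and horizontal distance between each of disc_a_mid, disc_b_mid and tray_mid below 0.075 m))); the robot touches nothing.
It fails at once if a disc and the gauge press on each other with more than 15 N (contact force between any of disc_a, disc_b, disc_c and gauge above 15 N).
It fails at once if a disc is put into a bore larger than the first one that it enters ((horizontal distance between disc_a_mid and bore3 below 0.012 m and z of disc_a_mid in the frame of bore3 below 0.0185 m) or (horizontal distance between disc_a_mid and bore4 below 0.012 m and z of disc_a_mid in the frame of bore4 below 0.0185 m) or (horizontal distance between disc_b_mid and bore4 below 0.012 m and z of disc_b_mid in the frame of bore4 below 0.0185 m)).
It fails at once if a bystander (bottle, dish, screwdriver, ring or weight) is moved by more than 20 mm (distance of any of wash_bottle, dish, driver, lock_ring, weight from where it was at the start of the episode above 0.02 m).
It also fails if it takes over 72 s, if anything falls off the work surface, if the arm or the gripper's body presses on something with over 40 N, if the wrist force passes 120 N, or if a joint passes its speed limit or range.

### The arm

A 7-joint arm with a two-finger parallel gripper is mounted at the origin on the work surface. World frame = base frame: x ahead of the robot, y to its left, z up, the work surface at z = 0. Lengths are in m, angles in rad, forces in N, time in s.
With the tool pointing down it reaches from about 0.35 to 0.9 m from the base axis. Payload 8.1 kg.
Tool frame: the origin (TCP) lies midway between the tips of the shut fingers; the grasp point (between the pads) lies arm.hold_point_z behind it (arm.hold_point_z is the distance from the TCP to the grasp point, in m); z points along the fingers, x is the direction in which the jaws open and shut, and the axes are right-handed (so a half turn about z gives the same grasp; the last joint's range is limited). The gripper opens to 92 mm and grips with 3 to 60 N. Pads are 19 mm wide; open, the fingers measure 130 mm over their backs; the gripper's body (75 mm by 190 mm) begins 47 mm behind the grasp point.
Start: joints at [1.147, 0.434, 0.025, 1.573, -0.012, 1.134, -0.075], TCP at [0.197, -0.593, 0.227] pointing down, gripper open.
Joint ranges: [-2.62, 2.62], [-0.44, 2.09], [-1.27, 1.32], [0.08, 2.57], [-1.32, 4.46], [0.12, 2], [-2.74, 2.74]. Speed limits (rad/s): [2.22, 2.22, 3.01, 3.01, 3.14, 3.14, 3.14].

### API

Orientations are given as a rotation vector (axis times angle).
In Python, from cell import arm gives the robot as it stands.
- The arm moves only by the shell command python3 -m pendant 'ROWS' [FORCE]. ROWS is JSON, a list of rows, each an object with "dp": the shift along the tool's x, y, z in m, a list of three; "rotation": the turn, a rotation vector about the tool's x, y, z in rad, a list of three; "fingers": the closure, from -1 (fully open) to 1 (shut). In form: [{"dp": [x, y, z], "rotation": [rx, ry, rz], "fingers": fingers}, ...]. A call has 1 to 20 rows; each row is the pose to reach, as a shift and turn from the pose measured when the call began, along the tool's axes at that moment; what a row does not reach only later rows make up. A row lasts 1/8 s, in which the tool goes at most 62.5 mm and 10.7 degrees, less where a joint would pass 70% of its speed; a pose out of reach is approached as far as the arm can. A call with a gripper value outside its range is refused whole. The fingers move at their own pace and stop on an object; FORCE is the grip in N (left out, the last holds). Time passes only in rows, so rows that repeat a pose let the fingers close. It gives the time, the measured TCP pose, the force and the opening at its end, in the units of the state.
- arm.observe(): the state, without advancing time (a new reading comes with each control period).
- arm.get_image(name): name is "scene" or "side" or "wrist"; returns the picture (400x640x3 uint8, blue, green, red); there is no depth.
- arm.camera_params(name): a dict with "camera_matrix" (3x3 intrinsics, pixels), "k1" (the pictures are not rectified: a ray, as slopes to the right and down, at radius r is drawn at 1 + k1 r^2 times it, then the intrinsics apply), "rvec" (rotation vector, rad) and "tvec" (3), from world to camera coordinates, as OpenCV has them. Camera axes: x right, y down, z forward; pixel columns grow to the right and rows downward; lengths in m; the calibration is good to about 2 mm. A picture is of the moment at which its call begins: read the wrist's pose just before it. camera_params takes no time and is no camera call; for the wrist camera it gives the pose at the moment of the call.
- arm.sign_off(): hands the job in, once; it reports no verdict.
The state is a dict: "clock": time; "joints": joint angles; "dq": joint speeds; "joint_efforts": joint torques, N m; "position": TCP position; "ee_rot": TCP orientation; "force": force on the tool from outside, world axes, zero at the start; "ft_torque": the same for the moment, N m; "width": opening from 0.0 (shut) to 1.0 (fully open).
Only numpy, scipy, OpenCV 4.12 (cv2) and the standard library are available. Lean on these libraries where they do the work, as an engineer would, in place of code of your own. Each camera call takes 0.05 s, during which the arm holds its last target.

## Working session

There is one attempt and no reset: what is moved stays moved. The work goes in short steps, Python scripts to look and compute and a shell command to move; the robot and the scene stay as the last step left them, time stands still between calls to the robot, and variables do not carry over. Pictures are saved under pics/ and viewed, and the job is handed in when it is done.

```bash
ls; mkdir -p pics
python3 - <<'E'
from cell import arm
import cv2
print(arm.observe(), arm.hold_point_z)
for n in ("scene","side","wrist"):
    p=arm.camera_params(n); print(n,p)
    cv2.imwrite(f"pics/{n}0.png",arm.get_image(n))
E
```

```text
pics
{'clock': 0.0, 'joints': array([ 1.14735983,  0.43524543,  0.02497245,  1.57409181, -0.01157758,
        1.13403533, -0.07512218]), 'dq': array([-6.97277381e-04,  1.64925031e-03,  1.42357606e-03,  1.59574082e-04,
       -3.31035850e-04, -8.28971767e-05,  1.14304490e-04]), 'joint_efforts': array([-1.10456956e-04, -6.67854381e+01,  9.84919108e-01, -3.14465010e+01,
       -6.06178259e-02,  4.30789590e-02,  1.74933375e-04]), 'position': array([ 0.19687273, -0.5926307 ,  0.2259331 ]), 'ee_rot': array([-2.54701548e+00,  1.83771295e+00,  2.22612675e-03]), 'force': array([0.21270499, 0.28337871, 0.18336326]), 'ft_torque': array([-0.00264205, -0.03097163, -0.02019192]), 'width': 0.9978417248715721} 0.0188
scene {'camera_matrix': array([[500.92074958,   0.        , 324.07722153],
       [  0.        , 500.92074958, 198.81552158],
       [  0.        ,   0.        ,   1.        ]]), 'k1': 0.0012052730516870678, 'rvec': array([ 2.20712902,  1.35484646, -0.40402788]), 'tvec': array([-0.22912509, -0.36461012,  1.7031127 ])}
side {'camera_matrix': array([[383.24382482,   0.        , 314.3463928 ],
       [  0.        , 383.24382482, 194.53961747],
       [  0.        ,   0.        ,   1.        ]]), 'k1': -0.03284320395744244, 'rvec': array([ 0.80635424, -2.43135936,  1.22768687]), 'tvec': array([0.43806655, 0.24778637, 0.80359189])}
wrist {'camera_matrix': array([[347.92679319,   0.        , 318.90741863],
       [  0.        , 347.92679319, 202.39165072],
       [  0.        ,   0.        ,   1.        ]]), 'k1': -0.07719503519637977, 'rvec': array([-2.37941278,  1.7166682 ,  0.21450063]), 'tvec': array([-0.62440911, -0.03069899,  0.38979409])}
```

View pics/scene0.png

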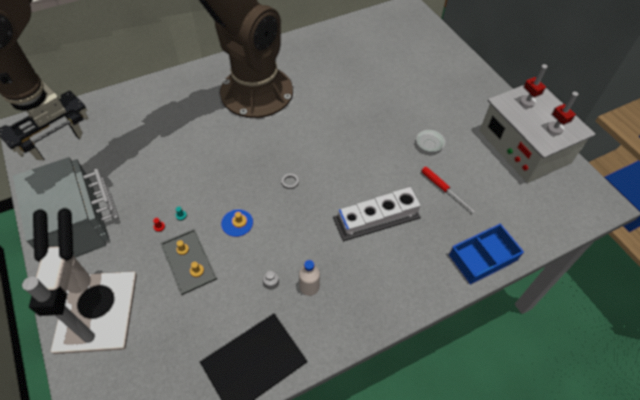

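View pics/side0.png

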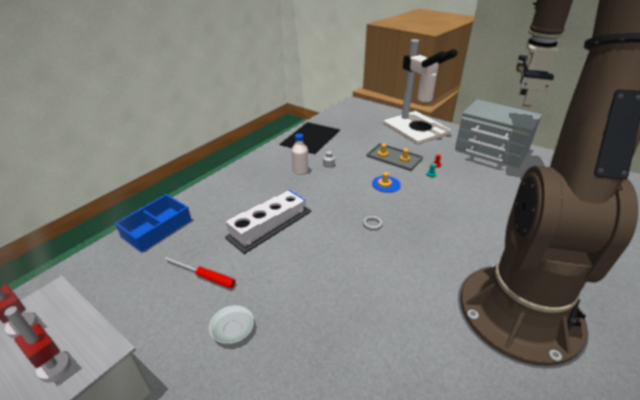

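View pics/wrist0.png

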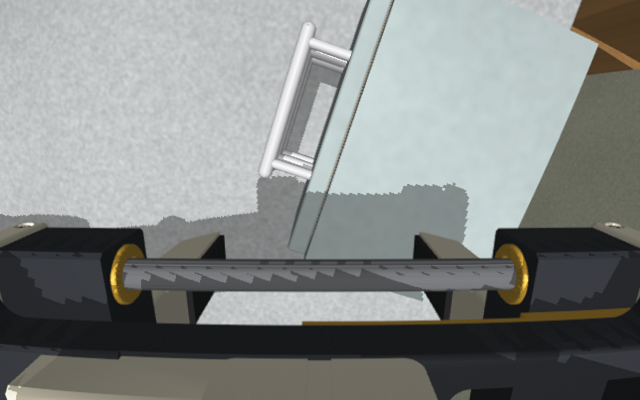

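Scene view: pad with its disc at about (237,220), tray at (188,262), gauge at about (378,212) with its blue-striped low end on the left. The side view shows the same, with the pad at (386,183) and the gauge at (266,218). I'll write helpers and zoom in.

```bash
cat > h.py <<'E'
import numpy as np, cv2
from scipy.spatial.transform import Rotation as R
def _u(p,uv):
    K=p["camera_matrix"]; uv=np.atleast_2d(np.array(uv,float))
    return cv2.undistortPoints(uv.reshape(-1,1,2),K,np.array([p["k1"],0,0,0,0.]),None,None).reshape(-1,2)
def proj(p,X):
    X=np.atleast_2d(np.array(X,float))
    q,_=cv2.projectPoints(X,p["rvec"],p["tvec"],p["camera_matrix"],np.array([p["k1"],0,0,0,0.]))
    return q.reshape(-1,2)
def ray(p,uv):
    n=_u(p,uv)[0]; Rm=cv2.Rodrigues(np.array(p["rvec"]))[0]
    o=-Rm.T@p["tvec"]; d=Rm.T@np.array([n[0],n[1],1.]); return o,d/np.linalg.norm(d)
def onz(p,uv,z):
    o,d=ray(p,uv); return o+d*(z-o[2])/d[2]
def tri(p1,a,p2,b):
    o1,d1=ray(p1,a);o2,d2=ray(p2,b)
    A=np.stack([d1,-d2],1); s=np.linalg.lstsq(A,o2-o1,rcond=None)[0]
    x,y=o1+s[0]*d1,o2+s[1]*d2; return (x+y)/2,np.linalg.norm(x-y)
E
python3 - <<'E'
import cv2
a=cv2.imread('pics/scene0.png'); 
cv2.imwrite('pics/s_pad.png',cv2.resize(a[195:295,140:270],None,fx=6,fy=6,interpolation=cv2.INTER_CUBIC))
cv2.imwrite('pics/s_g.png',cv2.resize(a[175:245,325:430],None,fx=7,fy=7,interpolation=cv2.INTER_CUBIC))
a=cv2.imread('pics/side0.png'); 
cv2.imwrite('pics/d_pad.png',cv2.resize(a[135:200,360:450],None,fx=8,fy=8,interpolation=cv2.INTER_CUBIC))
cv2.imwrite('pics/d_g.png',cv2.resize(a[180:255,215:320],None,fx=7,fy=7,interpolation=cv2.INTER_CUBIC))
E
```

```text
(no output)
```

View pics/s_pad.png

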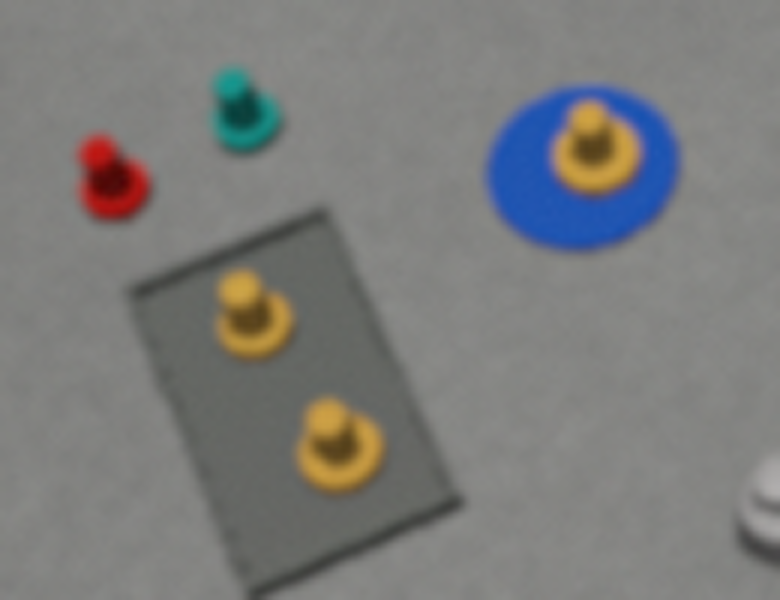

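View pics/s_g.png

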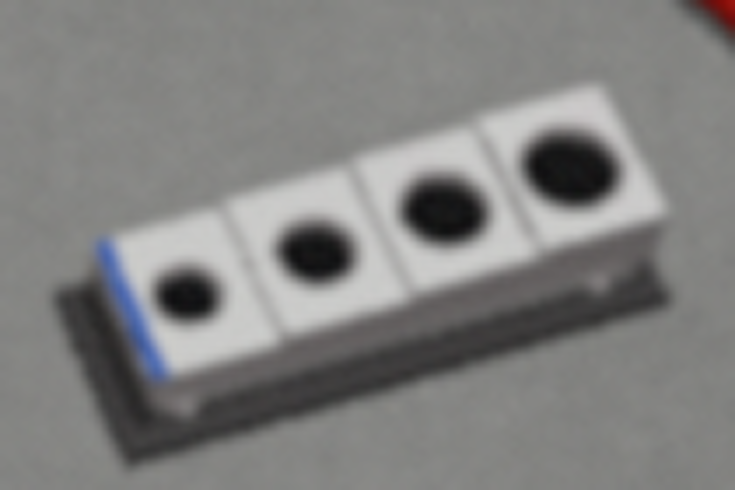

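View pics/d_pad.png

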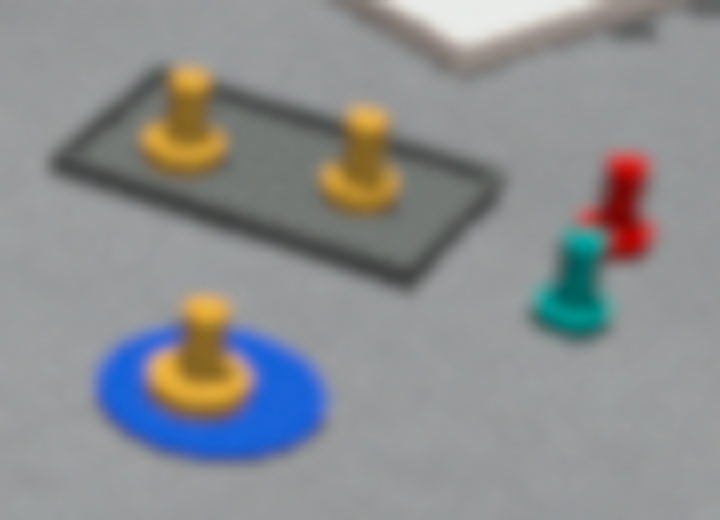

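View pics/d_g.png

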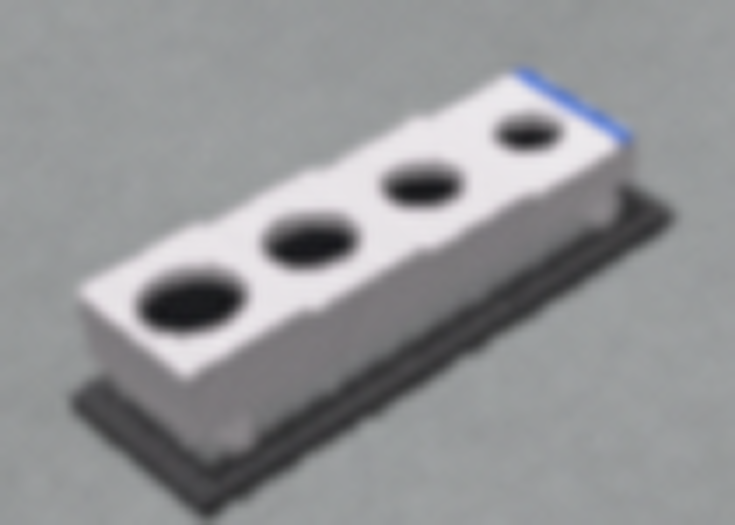

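Scene crops show the bore mouths at crop pixels (188,294), (317,251), (445,210) and (572,169), and the pad disc's stem top at (590,114). In the side crops the bores are at (529,133), (423,186), (310,241) and (191,300), and the stem top is at (206,306).

```bash
cat > m1.py <<'E'
from cell import arm
from h import *
S=arm.camera_params("scene");D=arm.camera_params("side")
c=lambda x,y,x0,y0,f:(x0+(x+.5)/f-.5,y0+(y+.5)/f-.5)
sg=[c(x,y,325,175,7) for x,y in [(188,294),(317,251),(445,210),(572,169)]]
dg=[c(x,y,215,180,7) for x,y in [(529,133),(423,186),(310,241),(191,300)]]
np.set_printoptions(precision=4,suppress=True)
P=[]
for i in range(4):
    X,e=tri(S,sg[i],D,dg[i]); z=.048+.004*i
    P.append((onz(S,sg[i],z)[:2]+onz(D,dg[i],z)[:2])/2)
    print('bore',i+1,X,e,onz(S,sg[i],z)[:2],onz(D,dg[i],z)[:2])
P=np.array(P); print(np.linalg.norm(np.diff(P,axis=0),axis=1), np.degrees(np.arctan2(*(P[3]-P[0])[::-1])))
a,b=c(590,114,140,195,6),c(206,306,360,135,8)
X,e=tri(S,a,D,b); print('stem',X,e,onz(S,a,.044),onz(D,b,.044))
a,b=c(584,167,140,195,6),c(212,392,360,135,8)
X,e=tri(S,a,D,b); print('pad',X,e,onz(S,a,.004),onz(D,b,.004))
# foot corners
for n,p,q in [('lowfront',(128,467),None),('lowback',(57,290),(672,215)),('highfront',(668,300),(72,405)),('highback',None,(208,517))]:
    print(n, onz(S,c(*p,325,175,7),.01) if p else '', onz(D,c(*q,215,180,7),.01) if q else '')
for n,p,q in [('tray1',(240,285),(368,114)),('tray2',(328,415),(190,75))]:
    p=c(*p,140,195,6);q=c(*q,360,135,8); print(n,tri(S,p,D,q))
for n,uv in [('weight',(271,275)),('ring',(290,181)),('bottletop',(309,267)),('driver',(430,173)),('red',(159,226)),('turq',(181,215))]: print(n,onz(S,uv,.02))
E
python3 m1.py
```

```text
bore 1 [0.6111 0.0275 0.0469] 0.0008970501411223332 [0.6114 0.0268] [0.6104 0.029 ]
bore 2 [0.6185 0.0812 0.0507] 0.0013110769399175405 [0.6187 0.0802] [0.6177 0.0828]
bore 3 [0.6265 0.1345 0.0547] 0.001391945061148939 [0.6267 0.1333] [0.6258 0.136 ]
bore 4 [0.6342 0.1878 0.0587] 0.0008876030643466104 [0.6346 0.1867] [0.6332 0.1891]
[0.0541 0.0538 0.0538] 81.80957865680674
stem [ 0.4628 -0.2448  0.0453] 0.0012220635025716375 [ 0.4614 -0.245   0.044 ] [ 0.464  -0.2459  0.044 ]
pad [ 0.4603 -0.2529  0.0021] 0.0006763028411020673 [ 0.4612 -0.2533  0.004 ] [ 0.4593 -0.25    0.004 ]
lowfront [ 0.6506 -0.019   0.01  ] 
lowback [ 0.5658 -0.0057  0.01  ] [ 0.5628 -0.0006  0.01  ]
highfront [0.6804 0.2121 0.01  ] [0.6734 0.2197 0.01  ]
highback  [0.5908 0.2309 0.01  ]
tray1 (array([ 0.4785, -0.4141,  0.0462]), np.float64(0.0018963643595129695))
tray2 (array([ 0.5555, -0.4007,  0.0457]), np.float64(0.0010609959592320156))
weight [ 0.6599 -0.2356  0.02  ]
ring [ 0.4077 -0.0642  0.02  ]
bottletop [ 0.6835 -0.1379  0.02  ]
driver [0.5668 0.3205 0.02  ]
red [ 0.3867 -0.4495  0.02  ]
turq [ 0.3792 -0.3848  0.02  ]
```

```bash
cat >> h.py <<'E'
np.set_printoptions(precision=4,suppress=True)
GY=np.array([np.cos(np.radians(81.81)),np.sin(np.radians(81.81)),0]); GX=np.array([GY[1],-GY[0],0])
def goal(s,P,jaw=GX,sgn=1):
    """dp and rotation (tool frame) to TCP world P with tool down and x along sgn*jaw"""
    Rm=R.from_rotvec(s["ee_rot"]); x=sgn*jaw; z=np.array([0,0,-1.]); y=np.cross(z,x)
    T=R.from_matrix(np.stack([x,y,z],1))
    return Rm.inv().apply(np.array(P)-s["position"]), (Rm.inv()*T).as_rotvec()
E
python3 - <<'E'
from cell import arm
from h import *
s=arm.observe(); Rm=R.from_rotvec(s["ee_rot"]).as_matrix(); print(Rm)
W=arm.camera_params("wrist"); Rc=cv2.Rodrigues(W["rvec"])[0]; o=-Rc.T@W["tvec"]
print('cam in tool',Rm.T@(o-s["position"]),'cam axes in tool\n',Rm.T@Rc.T)
for sg in (1,-1): print(sg,*goal(s,[.463,-.2455,.16],sgn=sg))
E
```

```text
[[ 0.3152 -0.949  -0.0005]
 [-0.949  -0.3152  0.0011]
 [-0.0012  0.0001 -1.    ]]
cam in tool [ 0.     -0.0656 -0.1588] cam axes in tool
 [[ 1.     -0.0001  0.0004]
 [ 0.      0.9696  0.2446]
 [-0.0004 -0.2446  0.9696]]
1 [-0.2456 -0.362   0.0664] [-0.0006  0.0011 -1.1071]
-1 [-0.2456 -0.362   0.0664] [0.0013 0.0007 2.0344]
```

```bash
python3 -m pendant '[{"dp":[-0.06,-0.09,0],"rotation":[0,0,-0.18],"fingers":-1},{"dp":[-0.10,-0.15,0.01],"rotation":[0,0,-0.36],"fingers":-1},{"dp":[-0.14,-0.21,0.02],"rotation":[0,0,-0.54],"fingers":-1},{"dp":[-0.18,-0.27,0.03],"rotation":[0,0,-0.72],"fingers":-1},{"dp":[-0.22,-0.33,0.05],"rotation":[0,0,-0.9],"fingers":-1},{"dp":[-0.2456,-0.362,0.0664],"rotation":[0,0,-1.107],"fingers":-1},{"dp":[-0.2456,-0.362,0.0664],"rotation":[0,0,-1.107],"fingers":-1},{"dp":[-0.2456,-0.362,0.0664],"rotation":[0,0,-1.107],"fingers":-1},{"dp":[-0.2456,-0.362,0.0664],"rotation":[0,0,-1.107],"fingers":-1},{"dp":[-0.2456,-0.362,0.0664],"rotation":[0,0,-1.107],"fingers":-1}]' 15
python3 - <<'E'
from cell import arm
from h import *
s=arm.observe(); print(s)
cv2.imwrite("pics/w1.png",arm.get_image("wrist")); W=arm.camera_params("wrist"); print(proj(W,[.463,-.2455,.044]))
E
```

```text
clock: 1.4
position: [0.4622, -0.2472, 0.1602]
ee_rot: [-3.133, 0.228, 0.001]
force: [0.6, -1.5, -0.7]
width: 0.997
{'clock': 1.4, 'joints': array([ 0.6634,  0.3708, -0.3564,  1.8786,  0.1595,  0.9207,  0.0866]), 'dq': array([ 0.009 , -0.0044, -0.0006, -0.0007, -0.0033, -0.002 , -0.0026]), 'joint_efforts': array([ -1.0399, -55.6602,  -4.2088, -27.1929,  -0.112 ,   0.033 ,
        -0.0023]), 'position': array([ 0.4622, -0.2472,  0.1602]), 'ee_rot': array([-3.1331,  0.2285,  0.0013]), 'force': array([ 0.5683, -1.4835, -0.6777]), 'ft_torque': array([-0.0259, -0.1111, -0.012 ]), 'width': 0.9972552591309611}
[[319.4003 195.375 ]]
```

View pics/w1.png

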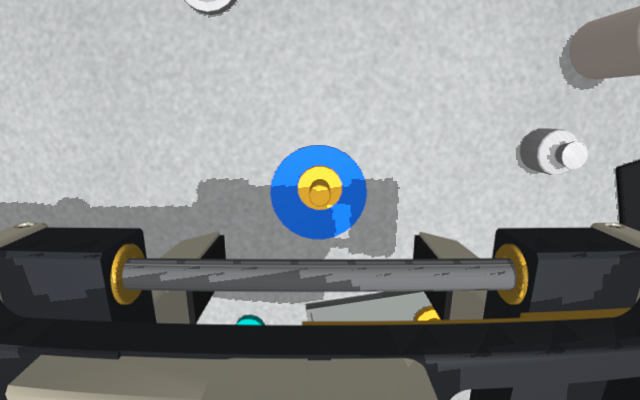

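Run:
```python
import cv2
a=cv2.imread('pics/w1.png'); cv2.imwrite('pics/w1z.png',cv2.resize(a[140:245,260:380],None,fx=5,fy=5,interpolation=cv2.INTER_NEAREST))
```

```text
(no output)
```

View pics/w1z.png

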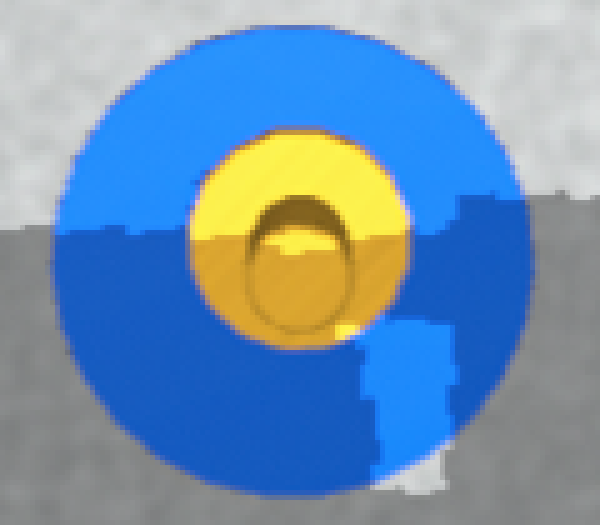

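Run:
```python
from cell import arm
from h import *
W=arm.camera_params("wrist"); c=lambda x,y:(260+x/5-.5+.1,140+y/5-.5+.1)
s=arm.observe()
print('disc',onz(W,c(300,239),.014),np.linalg.norm(onz(W,c(189,239),.014)-onz(W,c(411,239),.014)), np.linalg.norm(onz(W,c(300,129),.014)-onz(W,c(300,349),.014)))
print('stem',onz(W,c(300.5,281),.044),np.linalg.norm(onz(W,c(246,281),.044)-onz(W,c(355,281),.044)))
print('pad',onz(W,c(293,262),.004),np.linalg.norm(onz(W,c(52,262),.004)-onz(W,c(534,262),.004)))
print(goal(s,[.4628,-.2458,.018]))
```

```text
disc [ 0.4632 -0.2451  0.014 ] 0.03973057262120358 0.040188835587732785
stem [ 0.4632 -0.2459  0.044 ] 0.017689144478539146
pad [ 0.461  -0.2513  0.004 ] 0.0894829295073624
(array([ 0.0005, -0.0015,  0.1422]), array([-0.0002,  0.0006, -0.003 ]))
```

```bash
python3 -m pendant '[{"dp":[0.0008,-0.0018,0.05],"rotation":[0,0,-0.003],"fingers":-1},{"dp":[0.0008,-0.0018,0.10],"rotation":[0,0,-0.003],"fingers":-1},{"dp":[0.0008,-0.0018,0.125],"rotation":[0,0,-0.003],"fingers":-1},{"dp":[0.0008,-0.0018,0.142],"rotation":[0,0,-0.003],"fingers":-1},{"dp":[0.0008,-0.0018,0.142],"rotation":[0,0,-0.003],"fingers":-1},{"dp":[0.0008,-0.0018,0.142],"rotation":[0,0,-0.003],"fingers":-1},{"dp":[0.0008,-0.0018,0.142],"rotation":[0,0,-0.003],"fingers":-1}]' 20
python3 - <<'E'
from cell import arm
from h import *
s=arm.observe(); print(s)
cv2.imwrite("pics/w2.png",arm.get_image("wrist"))
E
```

```text
clock: 2.33
position: [0.4639, -0.246, 0.0193]
ee_rot: [3.133, -0.225, 0.002]
force: [-0.1, 0.4, -0.9]
width: 1.001
{'clock': 2.325, 'joints': array([ 0.6011,  0.5659, -0.2926,  2.0025,  0.2742,  0.609 , -0.0175]), 'dq': array([ 0.0008,  0.0019, -0.0006,  0.0036,  0.0011, -0.0029,  0.0004]), 'joint_efforts': array([  0.0453, -62.7043,  -4.0722, -19.087 ,  -0.0389,   0.0469,
         0.0058]), 'position': array([ 0.4639, -0.246 ,  0.0193]), 'ee_rot': array([ 3.133 , -0.2245,  0.002 ]), 'force': array([-0.1011,  0.4179, -0.9424]), 'ft_torque': array([-0.0116, -0.1052,  0.0064]), 'width': 1.0007804749783247}
```

View pics/w2.png

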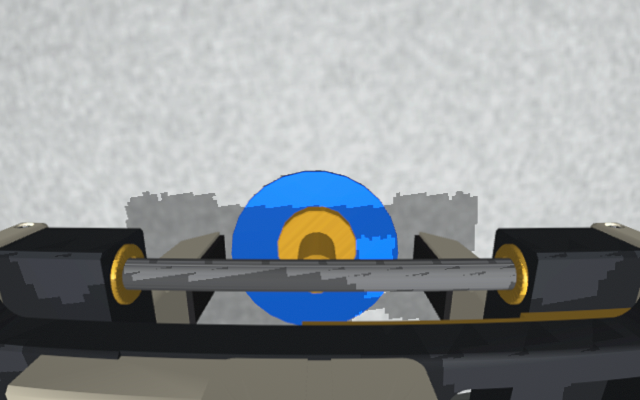

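Open fingers straddle the stem, which is centred at about column 317. Closing now.

```bash
python3 -m pendant '[{"dp":[0,0,0],"rotation":[0,0,0],"fingers":1},{"dp":[0,0,0],"rotation":[0,0,0],"fingers":1},{"dp":[0,0,0],"rotation":[0,0,0],"fingers":1},{"dp":[0,0,0],"rotation":[0,0,0],"fingers":1},{"dp":[0,0,0],"rotation":[0,0,0],"fingers":1},{"dp":[0,0,0],"rotation":[0,0,0],"fingers":1}]' 20
python3 - <<'E'
from cell import arm
from h import *
s=arm.observe(); print(s['position'],s['width']*92,s['force'],s['clock'])
E
```

```text
clock: 3.12
position: [0.4637, -0.2459, 0.0191]
ee_rot: [3.133, -0.225, 0.001]
force: [-0.2, 0.5, 1.0]
width: 0.4
[ 0.4637 -0.2459  0.0191] 36.83446344609029 [-0.2275  0.5419  0.9649] 3.125
```

```bash
python3 -m pendant '[{"dp":[0,0,0],"rotation":[0,0,0],"fingers":1},{"dp":[0,0,0],"rotation":[0,0,0],"fingers":1},{"dp":[0,0,0],"rotation":[0,0,0],"fingers":1},{"dp":[0,0,0],"rotation":[0,0,0],"fingers":1}]' 20
python3 - <<'E'
from cell import arm
from h import *
s=arm.observe(); print(s['position'],s['width']*92,s['force'],s['clock'])
E
```

```text
clock: 3.62
position: [0.4637, -0.2459, 0.0191]
ee_rot: [3.133, -0.225, 0.001]
force: [-0.8, 0.0, 0.6]
width: 0.191
[ 0.4637 -0.2459  0.0191] 17.608954250449763 [-0.8024  0.0252  0.551 ] 3.625
```

```bash
python3 - <<'E'
from cell import arm
from h import *
S=arm.camera_params("scene");D=arm.camera_params("side")
print('bottlecap',tri(S,(309,265),D,(299,137)))
s=arm.observe(); print(goal(s,[.6111,.0278,.17]), s['joints'])
E
python3 -m pendant '[{"dp":[0,0,-0.04],"rotation":[0,0,0],"fingers":1},{"dp":[0,0,-0.08],"rotation":[0,0,0],"fingers":1},{"dp":[0,0,-0.12],"rotation":[0,0,0],"fingers":1},{"dp":[0,0,-0.15],"rotation":[0,0,0],"fingers":1},{"dp":[0,0,-0.15],"rotation":[0,0,0],"fingers":1},{"dp":[0,0,-0.15],"rotation":[0,0,0],"fingers":1}]' 20
```

```text
bottlecap (array([ 0.7261, -0.1576,  0.1233]), np.float64(0.00010921984473212375))
(array([ 0.107 , -0.2919, -0.1509]), array([ 0.0004, -0.0009, -0.0002])) [ 0.601   0.5662 -0.2925  2.0027  0.2741  0.6089 -0.0176]
clock: 4.38
position: [0.4629, -0.2457, 0.1683]
ee_rot: [3.133, -0.225, -0.0]
force: [-0.8, -0.6, -1.0]
width: 0.189
```

```bash
python3 -m pendant '[{"dp":[0.018,-0.05,0],"rotation":[0,0,0],"fingers":1},{"dp":[0.036,-0.1,0],"rotation":[0,0,0],"fingers":1},{"dp":[0.054,-0.15,0],"rotation":[0,0,0],"fingers":1},{"dp":[0.072,-0.2,0],"rotation":[0,0,0],"fingers":1},{"dp":[0.09,-0.25,0],"rotation":[0,0,0],"fingers":1},{"dp":[0.107,-0.291,0],"rotation":[0,0,0],"fingers":1},{"dp":[0.107,-0.291,0.0],"rotation":[0,0,0],"fingers":1},{"dp":[0.107,-0.291,0.0],"rotation":[0,0,0],"fingers":1}]' 20
python3 - <<'E'
from cell import arm
from h import *
s=arm.observe(); print(s['position'],s['ee_rot'],s['force'],s['clock'])
W=arm.camera_params("wrist"); cv2.imwrite("pics/w3.png",arm.get_image("wrist"))
print(proj(W,[[.6111,.0278,.048],[.6185,.0812,.052],[.6265,.1345,.056],[.6342,.1878,.06]]))
E
```

```text
clock: 5.38
position: [0.6094, 0.0264, 0.1666]
ee_rot: [3.132, -0.224, -0.005]
force: [-0.2, -0.8, -1.4]
width: 0.191
[0.6094 0.0264 0.1666] [ 3.1323 -0.2244 -0.0048] [-0.1526 -0.7989 -1.36  ] 5.375
[[320.8799 194.7108]
 [320.6027 127.7569]
 [321.1135  53.2853]
 [321.2314 -27.8092]]
```

View pics/w3.png

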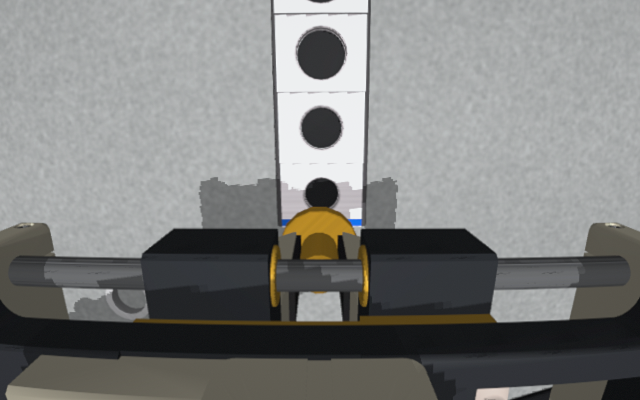

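The disc is held, with its arc top near (319,208). Bores 2 and 3 appear at (321,128) and (321,53), as predicted. I'll refine with fits, including the disc's offset in the hand.

```bash
cat > m3.py <<'E'
from cell import arm
from h import *
from scipy.optimize import least_squares
s=arm.observe(); W=arm.camera_params("wrist"); a=cv2.imread("pics/w3.png")
g=a.max(axis=2)
m=((g<120)).astype(np.uint8)
for (u,v,r,z) in [(321,128,30,.052),(321,53,34,.056)]:
    sub=np.zeros_like(m); sub[max(0,v-r):v+r,u-r:u+r]=m[max(0,v-r):v+r,u-r:u+r]
    n,l,st,ce=cv2.connectedComponentsWithStats(sub); k=l[v,u]
    cs,_=cv2.findContours((l==k).astype(np.uint8),cv2.RETR_EXTERNAL,cv2.CHAIN_APPROX_NONE)
    e=cv2.fitEllipse(cs[0]); print(e); print('bore',onz(W,e[0],z), 'diam', np.linalg.norm(onz(W,(e[0][0]-e[1][0]/2,e[0][1]),z)-onz(W,(e[0][0]+e[1][0]/2,e[0][1]),z)))
hsv=cv2.cvtColor(a,cv2.COLOR_BGR2HSV); o=((hsv[...,0]>10)&(hsv[...,0]<35)&(hsv[...,1]>150)&(hsv[...,2]>90)).astype(np.uint8)
pts=[]
for u in range(288,352):
    col=np.where(o[200:232,u])[0]
    if len(col): pts.append((u,200+col[0]-.5))
pts=np.array(pts,float); print(len(pts),pts[::8])
# disc top edge circle r=.02 at height: world z = tcp z -.0153+.010
from itertools import product
for rr in (.016,.018,.020):
    z=s['position'][2]-.0152+.010
    Q=np.array([onz(W,p,z)[:2] for p in pts if p[1]<228])
    f=lambda c:np.hypot(*(Q-c).T)-rr
    q=least_squares(f,s['position'][:2]); dd=q.x-s['position'][:2]
    print(rr,'rms',np.sqrt(np.mean(q.fun**2)),'offset GX,GY',dd@GX[:2],dd@GY[:2])
f=lambda c:np.hypot(*(Q-c[:2]).T)-c[2]
q=least_squares(f,[*s['position'][:2],.02]); dd=q.x[:2]-s['position'][:2]; print(q.x[2],dd@GX[:2],dd@GY[:2])
E
python3 m3.py
```

```text
((320.94244384765625, 127.185302734375), (39.18675231933594, 39.892276763916016), 179.7375946044922)
bore [0.619  0.0808 0.052 ] diam 0.03025084415208713
((320.8361511230469, 52.827415466308594), (47.49587631225586, 51.255577087402344), 4.066558361053467)
bore [0.6266 0.1341 0.056 ] diam 0.03470611791334192
64 [[288.  222.5]
 [296.  214.5]
 [304.  210.5]
 [312.  206.5]
 [320.  206.5]
 [328.  207.5]
 [336.  211.5]
 [344.  216.5]]
0.016 rms 0.00037906744008975156 offset GX,GY 0.00028786613501269163 0.00610654371573628
0.018 rms 0.0002047568932179301 offset GX,GY 0.00021638737667868132 0.0037974679362225818
0.02 rms 0.00040804717547984716 offset GX,GY 0.00014411553356609037 0.0015303394220197645
0.017673065281994534 0.0002281592572723604 0.004172080968889416
```

Run:
```python
import cv2
a=cv2.imread('pics/w3.png'); cv2.imwrite('pics/w3z.png',cv2.resize(a[100:300,260:385],None,fx=3,fy=3,interpolation=cv2.INTER_NEAREST))
cv2.imwrite('pics/w3y.png',cv2.resize(a[195:300,265:375],None,fx=5,fy=5,interpolation=cv2.INTER_NEAREST))
```

```text
(no output)
```

View pics/w3y.png

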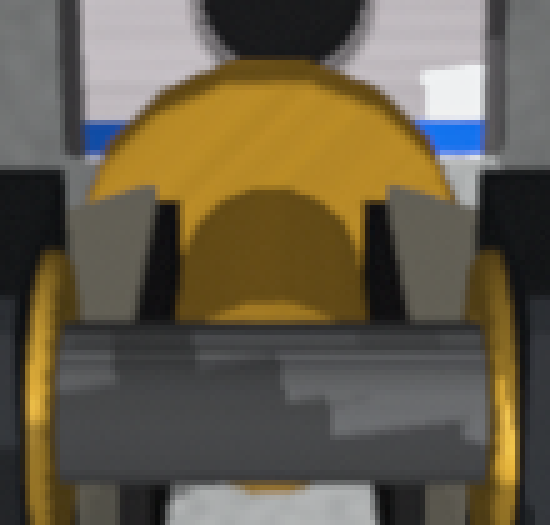

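View pics/w3z.png

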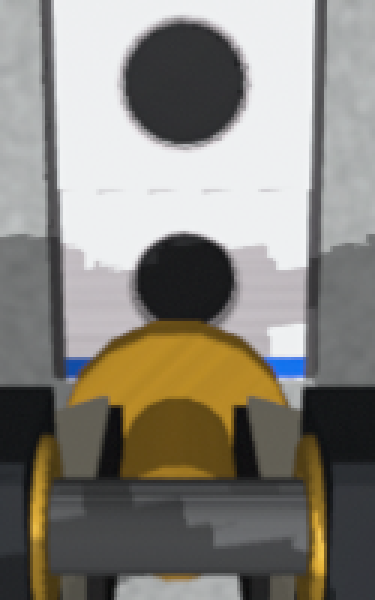

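Run:
```python
from cell import arm
from h import *
s=arm.observe(); W=arm.camera_params("wrist")
Rt=R.from_rotvec(s['ee_rot'])
t=np.linspace(0,2*np.pi,721)
def circ(h,r,dy,tilt=0):  # h above underside
    L=np.stack([r*np.cos(t),r*np.sin(t),np.full_like(t,-(h-.0152))],1)   # tool frame, z down => tool z=-(h) rel tips
    L=R.from_rotvec([tilt,0,0]).apply(L-[0,0,-.02])+[0,0,-.02]
    L[:,1]-=dy
    return proj(W,Rt.apply(L)+s['position'])
z=lambda q:((q-[265,195])*5+2).round(1)
for r in (.018,.02):
  for dy in (0,.001,.002):
    A=z(circ(.010,r,dy));B=z(circ(.0012,r,dy)); T=z(circ(.04,.009,dy))
    w=lambda q,y:(q[np.abs(q[:,1]-y)<4][:,0].min(),q[np.abs(q[:,1]-y)<4][:,0].max())
    print(r,dy,'top apex',A[:,1].min(),'low apex',B[:,1].min(),'w top@130',w(A,130),'w@190',w(A,190),'stemtop',T.min(0),T.max(0))
```

```text
0.018 0 top apex 98.4 low apex 74.6 w top@130 (np.float64(159.0), np.float64(378.6)) w@190 (np.float64(107.8), np.float64(429.9)) stemtop [161.3 303.4] [375.1 498.5]
0.018 0.001 top apex 88.6 low apex 65.3 w top@130 (np.float64(146.7), np.float64(390.9)) w@190 (np.float64(103.1), np.float64(434.6)) stemtop [161.1 292.2] [375.3 488. ]
0.018 0.002 top apex 78.7 low apex 55.9 w top@130 (np.float64(136.5), np.float64(401.1)) w@190 (np.float64(99.0), np.float64(438.6)) stemtop [160.9 280.9] [375.5 477.5]
0.02 0 top apex 78.7 low apex 55.9 w top@130 (np.float64(128.0), np.float64(409.6)) w@190 (np.float64(85.4), np.float64(452.2)) stemtop [161.3 303.4] [375.1 498.5]
0.02 0.001 top apex 68.8 low apex 46.4 w top@130 (np.float64(118.2), np.float64(419.4)) w@190 (np.float64(81.4), np.float64(456.3)) stemtop [161.1 292.2] [375.3 488. ]
0.02 0.002 top apex 58.9 low apex 37.0 w top@130 (np.float64(110.2), np.float64(427.4)) w@190 (np.float64(77.9), np.float64(459.8)) stemtop [160.9 280.9] [375.5 477.5]
```

The held disc is upright and centred in the hand (offset ~0), with a silhouette width matching 40 mm. Going down to bore 1.

```bash
cat > g.py <<'E'
import sys
from cell import arm
from h import *
s=arm.observe()
B={1:[.6111,.0277],2:[.6187,.0811],3:[.6266,.1343],4:[.6342,.1878]}
k=int(sys.argv[1]); h=float(sys.argv[2])/1000  # underside above step, mm
z=.048+.004*(k-1)+.0152+h
b=B[k]; d=s['position'][:2]-b
print('pos',s['position'],'F',s['force'],'t',s['clock'],'w',s['width']*92)
print('err GX,GY mm',1e3*(d@GX[:2]),1e3*(d@GY[:2]),'underside above step mm',1e3*(s['position'][2]-.0152-.048-.004*(k-1)))
print('dp,rot',*goal(s,[*b,z]))
E
python3 g.py 1 8
```

```text
pos [0.6094 0.0255 0.1669] F [ 0.3711 -0.4553 -0.3274] t 5.425 w 17.5688420276997
err GX,GY mm -1.3454131523574147 -2.3756872133728693 underside above step mm 103.6932721942269
dp,rot [ 0.0016 -0.0025  0.0957] [ 0.0017  0.0025 -0.0015]
```

```bash
python3 -m pendant '[{"dp":[0.0016,-0.0025,0.03],"rotation":[0.002,0.002,0],"fingers":1},{"dp":[0.0016,-0.0025,0.06],"rotation":[0.002,0.002,0],"fingers":1},{"dp":[0.0016,-0.0025,0.085],"rotation":[0.002,0.002,0],"fingers":1},{"dp":[0.0016,-0.0025,0.096],"rotation":[0.002,0.002,0],"fingers":1},{"dp":[0.0016,-0.0025,0.096],"rotation":[0.002,0.002,0],"fingers":1},{"dp":[0.0016,-0.0025,0.096],"rotation":[0.002,0.002,0],"fingers":1}]' 20; python3 g.py 1 0
```

```text
clock: 6.18
position: [0.6117, 0.0275, 0.072]
ee_rot: [-3.133, 0.227, -0.002]
force: [0.4, 0.1, -0.0]
width: 0.191
pos [0.6117 0.0275 0.072 ] F [ 0.446   0.1006 -0.0266] t 6.175 w 17.561667885158734
err GX,GY mm 0.6589995328205586 -0.11922923601479331 underside above step mm 8.754135623393493
dp,rot [-0.0007 -0.0001  0.0088] [-0.0006 -0.001  -0.0019]
```

```bash
python3 -m pendant '[{"dp":[-0.0005,0,0.003],"rotation":[0,0,0],"fingers":1},{"dp":[-0.0005,0,0.006],"rotation":[0,0,0],"fingers":1},{"dp":[-0.0005,0,0.008],"rotation":[0,0,0],"fingers":1},{"dp":[-0.0005,0,0.009],"rotation":[0,0,0],"fingers":1},{"dp":[-0.0005,0,0.0095],"rotation":[0,0,0],"fingers":1},{"dp":[-0.0005,0,0.0095],"rotation":[0,0,0],"fingers":1}]' 20; python3 g.py 1 0
```

```text
clock: 6.92
position: [0.6112, 0.0276, 0.0626]
ee_rot: [-3.133, 0.227, -0.002]
force: [-1.6, 0.1, 2.5]
width: 0.192
pos [0.6112 0.0276 0.0626] F [-1.5997  0.0845  2.548 ] t 6.925 w 17.66293338844759
err GX,GY mm 0.11880514757774747 -0.10328217648974261 underside above step mm -0.6381272415483183
dp,rot [-0.0001 -0.0001 -0.0006] [-0.0006 -0.001  -0.0019]
```

Contact felt at the expected height. I'll press a touch more and slide ±2 mm along the gauge.

```bash
python3 -m pendant '[{"dp":[0,0,0.0008],"rotation":[0,0,0],"fingers":1},{"dp":[0,0.001,0.0008],"rotation":[0,0,0],"fingers":1},{"dp":[0,0.002,0.0008],"rotation":[0,0,0],"fingers":1},{"dp":[0,0.001,0.0008],"rotation":[0,0,0],"fingers":1},{"dp":[0,0,0.0008],"rotation":[0,0,0],"fingers":1},{"dp":[0,-0.001,0.0008],"rotation":[0,0,0],"fingers":1},{"dp":[0,-0.002,0.0008],"rotation":[0,0,0],"fingers":1},{"dp":[0,-0.001,0.0008],"rotation":[0,0,0],"fingers":1},{"dp":[0,0,0.0008],"rotation":[0,0,0],"fingers":1},{"dp":[0,0,0.0008],"rotation":[0,0,0],"fingers":1}]' 20; python3 g.py 1 0
```

```text
clock: 8.18
position: [0.6115, 0.0288, 0.062]
ee_rot: [-3.132, 0.226, -0.003]
force: [1.6, 3.9, 3.7]
width: 0.19
pos [0.6115 0.0288 0.062 ] F [1.5961 3.9307 3.7137] t 8.175 w 17.52146486597224
err GX,GY mm 0.221045523330829 1.1747358131768435 underside above step mm -1.2250578504618483
dp,rot [-0.0002  0.0012 -0.0012] [-0.0021 -0.0015 -0.0009]
```

```bash
python3 -m pendant '[{"dp":[0,0,-0.006],"rotation":[0,0,0],"fingers":1},{"dp":[0,0.0012,-0.016],"rotation":[-0.002,-0.001,0],"fingers":1},{"dp":[0,-0.02,-0.018],"rotation":[-0.002,-0.001,0],"fingers":1},{"dp":[0,-0.045,-0.018],"rotation":[-0.002,-0.001,0],"fingers":1},{"dp":[0,-0.0528,-0.016],"rotation":[-0.002,-0.001,0],"fingers":1},{"dp":[0,-0.0528,-0.014],"rotation":[-0.002,-0.001,0],"fingers":1},{"dp":[0,-0.0528,-0.012],"rotation":[-0.002,-0.001,0],"fingers":1},{"dp":[0,-0.0528,-0.012],"rotation":[-0.002,-0.001,0],"fingers":1}]' 20; python3 g.py 2 0
python3 - <<'E'
from cell import arm
from h import *
cv2.imwrite("pics/w4.png",arm.get_image("wrist"))
E
```

```text
clock: 9.18
position: [0.6188, 0.0798, 0.0737]
ee_rot: [3.133, -0.228, -0.0]
force: [-0.2, 0.5, -1.2]
width: 0.188
pos [0.6188 0.0798 0.0737] F [-0.1779  0.5344 -1.1967] t 9.175 w 17.341132962211084
err GX,GY mm 0.31883046889946715 -1.296647498162561 underside above step mm 6.468937217967968
dp,rot [-0.0003 -0.0013  0.0065] [ 0.0008  0.0001 -0.0023]
```

View pics/w4.png

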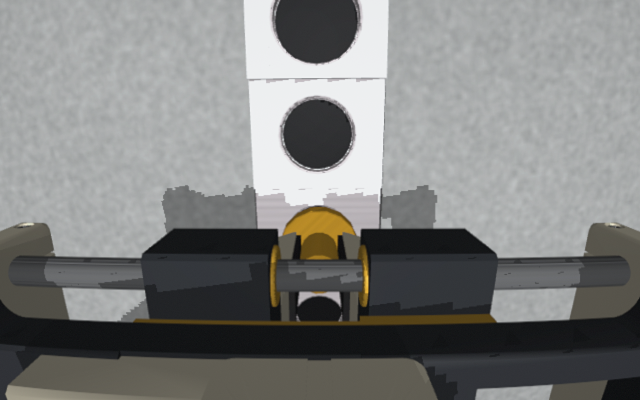

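```bash
cat > bore.py <<'E'
import sys
from cell import arm
from h import *
def bore(img,W,u,v,r,z,th):
    g=img.min(axis=2); m=(g<th).astype(np.uint8); sub=np.zeros_like(m); sub[max(0,v-r):v+r,u-r:u+r]=m[max(0,v-r):v+r,u-r:u+r]
    n,l=cv2.connectedComponents(sub); cs,_=cv2.findContours((l==l[v,u]).astype(np.uint8),cv2.RETR_EXTERNAL,cv2.CHAIN_APPROX_NONE)
    c=max(cs,key=len).reshape(-1,2).astype(float); c=c[(c[:,1]>2)]
    Q=np.array([onz(W,p,z)[:2] for p in c]); 
    from scipy.optimize import least_squares
    q=least_squares(lambda k:np.hypot(*(Q-k[:2]).T)-k[2],[*Q.mean(0),.02],loss='soft_l1',f_scale=.0003)
    return q.x,np.sqrt(np.mean(q.fun**2))
if __name__=="__main__":
    W=arm.camera_params("wrist"); a=cv2.imread(sys.argv[1])
    for t in sys.argv[2:]:
        u,v,r,k=map(int,t.split(','))
        for th in (120,200): print('bore',k,th,*bore(a,W,u,v,r,.048+.004*(k-1),th))
E
python3 bore.py pics/w4.png 318,133,46,3 317,20,50,4
```

```text
bore 3 120 [0.6265 0.1354 0.0171] 0.0004431726408636911
bore 3 200 [0.6264 0.1354 0.0187] 0.0001868072098848355
bore 4 120 [0.6337 0.1884 0.0197] 0.00034315167210569714
bore 4 200 [0.6337 0.1889 0.0206] 0.0002721692094372087
```

```bash
sed -i 's/^B=.*/B={1:[.6111,.0285],2:[.6187,.0820],3:[.6264,.1354],4:[.6340,.1889]}/' g.py; python3 -m pendant '[{"dp":[-0.0003,-0.002,0.003],"rotation":[0.001,0,0],"fingers":1},{"dp":[-0.0003,-0.002,0.005],"rotation":[0.001,0,0],"fingers":1},{"dp":[-0.0003,-0.002,0.0065],"rotation":[0.001,0,0],"fingers":1},{"dp":[-0.0003,-0.002,0.0073],"rotation":[0.001,0,0],"fingers":1},{"dp":[-0.0003,-0.002,0.008],"rotation":[0.001,0,0],"fingers":1},{"dp":[-0.0003,-0.002,0.008],"rotation":[0.001,0,0],"fingers":1}]' 20; python3 g.py 2 0
```

```text
clock: 9.98
position: [0.6189, 0.082, 0.066]
ee_rot: [-3.133, 0.228, -0.0]
force: [-2.2, 1.2, 2.7]
width: 0.19
pos [0.6189 0.082  0.066 ] F [-2.2281  1.1819  2.6782] t 9.975 w 17.456924175083692
err GX,GY mm 0.16740336860812577 0.03850544349715237 underside above step mm -1.1508993411623487
dp,rot [-0.0002  0.     -0.0012] [-0.0004 -0.0002 -0.0022]
```

Pressed on bore 2, underside 1.15 mm below the unloaded step (block sunk). Sliding ±2.5 mm to feel for it.

```bash
python3 -m pendant '[{"dp":[0,0.001,0.0003],"rotation":[0,0,0],"fingers":1},{"dp":[0,0.002,0.0003],"rotation":[0,0,0],"fingers":1},{"dp":[0,0.0025,0.0003],"rotation":[0,0,0],"fingers":1},{"dp":[0,0.0025,0.0003],"rotation":[0,0,0],"fingers":1}]' 20; python3 g.py 2 0;  python3 -m pendant '[{"dp":[0,-0.001,0],"rotation":[0,0,0],"fingers":1},{"dp":[0,-0.002,0],"rotation":[0,0,0],"fingers":1},{"dp":[0,-0.003,0],"rotation":[0,0,0],"fingers":1},{"dp":[0,-0.004,0],"rotation":[0,0,0],"fingers":1},{"dp":[0,-0.005,0],"rotation":[0,0,0],"fingers":1},{"dp":[0,-0.005,0],"rotation":[0,0,0],"fingers":1}]' 20; python3 g.py 2 0
```

```text
clock: 10.48
position: [0.619, 0.0798, 0.066]
ee_rot: [-3.132, 0.228, -0.002]
force: [0.1, 3.0, 3.3]
width: 0.192
pos [0.619  0.0798 0.066 ] F [0.0915 2.9659 3.2892] t 10.475 w 17.652752617936116
err GX,GY mm 0.5993929196952626 -2.130071742587479 underside above step mm -1.2054256149166311
dp,rot [-0.0006 -0.0021 -0.0012] [-0.001  -0.0011 -0.0021]
clock: 11.22
position: [0.6198, 0.085, 0.066]
ee_rot: [-3.132, 0.227, -0.002]
force: [-0.2, -2.4, 3.0]
width: 0.189
pos [0.6198 0.085  0.066 ] F [-0.2163 -2.4208  3.0272] t 11.225 w 17.377920380756432
err GX,GY mm 0.656094339962203 3.104029183305566 underside above step mm -1.1920673822086898
dp,rot [-0.0006  0.0031 -0.0012] [-0.0012 -0.0012 -0.0019]
```

No entry: height stayed constant to 0.05 mm over ±2.6 mm. On to bore 3.

```bash
python3 -m pendant '[{"dp":[0,0,-0.006],"rotation":[0,0,0],"fingers":1},{"dp":[0,0,-0.016],"rotation":[-0.001,-0.001,0],"fingers":1},{"dp":[0,-0.02,-0.018],"rotation":[-0.001,-0.001,0],"fingers":1},{"dp":[-0.0006,-0.042,-0.018],"rotation":[-0.001,-0.001,0],"fingers":1},{"dp":[-0.0006,-0.0505,-0.015],"rotation":[-0.001,-0.001,0],"fingers":1},{"dp":[-0.0006,-0.0507,-0.012],"rotation":[-0.001,-0.001,0],"fingers":1},{"dp":[-0.0006,-0.0509,-0.011],"rotation":[-0.001,-0.001,0],"fingers":1},{"dp":[-0.0006,-0.0509,-0.011],"rotation":[-0.001,-0.001,0],"fingers":1}]' 20; python3 g.py 3 0
python3 - <<'E'
from cell import arm
from h import *
a=arm.get_image("wrist");cv2.imwrite("pics/w5.png",a);cv2.imwrite('pics/w5z.png',cv2.resize(a[60:320,230:410],None,fx=3,fy=3,interpolation=cv2.INTER_NEAREST)[:600])
E
python3 bore.py pics/w5.png 318,138,48,4
```

```text
clock: 12.22
position: [0.6265, 0.1344, 0.0768]
ee_rot: [3.133, -0.229, -0.0]
force: [-1.4, -1.2, -0.4]
width: 0.189
pos [0.6265 0.1344 0.0768] F [-1.3859 -1.2402 -0.3688] t 12.225 w 17.37600225483375
err GX,GY mm 0.21791736662214078 -0.9583894535618976 underside above step mm 5.567708083898351
dp,rot [-0.0002 -0.001   0.0056] [ 0.0006  0.0001 -0.003 ]
bore 4 120 [0.6338 0.189  0.0187] 0.0001705564891545435
bore 4 200 [0.6337 0.1887 0.0202] 0.00024609332908871615
```

View pics/w5z.png

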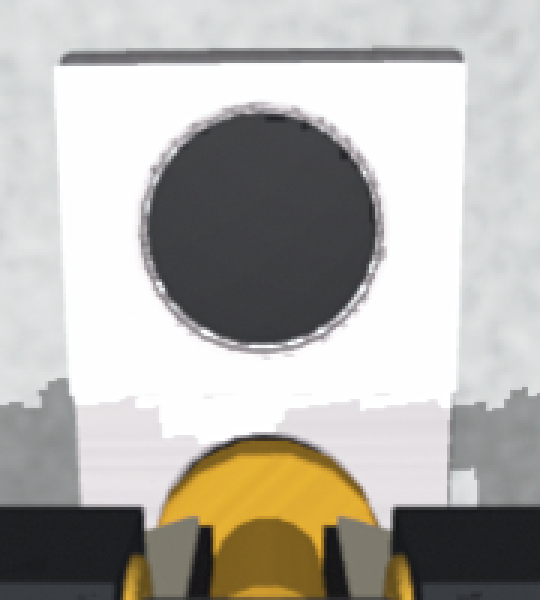

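Bore 4's rim is centred near (318,137), consistent with the earlier fix, and the disc arc is unchanged, so it has not slipped. Pressing on bore 3.

```bash
python3 -m pendant '[{"dp":[-0.0005,-0.001,0.003],"rotation":[0.001,0,0],"fingers":1},{"dp":[-0.0005,-0.001,0.0045],"rotation":[0.001,0,0],"fingers":1},{"dp":[-0.0005,-0.001,0.0058],"rotation":[0.001,0,0],"fingers":1},{"dp":[-0.0005,-0.001,0.0065],"rotation":[0.001,0,0],"fingers":1},{"dp":[-0.0005,-0.001,0.0072],"rotation":[0.001,0,0],"fingers":1},{"dp":[-0.0005,-0.001,0.0072],"rotation":[0.001,0,0],"fingers":1}]' 20; python3 g.py 3 0;python3 -m pendant '[{"dp":[0,0.001,0.0002],"rotation":[0,0,0],"fingers":1},{"dp":[0,0.002,0.0002],"rotation":[0,0,0],"fingers":1},{"dp":[0,0.0025,0.0002],"rotation":[0,0,0],"fingers":1},{"dp":[0,0.0025,0.0002],"rotation":[0,0,0],"fingers":1}]' 20; python3 g.py 3 0;  python3 -m pendant '[{"dp":[0,-0.001,0],"rotation":[0,0,0],"fingers":1},{"dp":[0,-0.002,0],"rotation":[0,0,0],"fingers":1},{"dp":[0,-0.003,0],"rotation":[0,0,0],"fingers":1},{"dp":[0,-0.004,0],"rotation":[0,0,0],"fingers":1},{"dp":[0,-0.005,0],"rotation":[0,0,0],"fingers":1},{"dp":[0,-0.005,0],"rotation":[0,0,0],"fingers":1}]' 20; python3 g.py 3 0
```

```text
clock: 13.02
position: [0.6262, 0.1355, 0.0699]
ee_rot: [-3.133, 0.229, -0.0]
force: [-1.2, -1.5, 3.8]
width: 0.189
pos [0.6262 0.1355 0.0699] F [-1.2419 -1.4763  3.8077] t 13.025 w 17.357406697097684
err GX,GY mm -0.21060702874457485 0.02593948622017286 underside above step mm -1.2796282184185244
dp,rot [ 0.0002  0.     -0.0013] [-0.0005 -0.0001 -0.003 ]
clock: 13.52
position: [0.6262, 0.1335, 0.07]
ee_rot: [-3.132, 0.228, -0.002]
force: [0.8, 2.3, 3.8]
width: 0.19
pos [0.6262 0.1335 0.07  ] F [0.7667 2.3224 3.805 ] t 13.525 w 17.48808041060406
err GX,GY mm 0.0576859372547892 -1.8960143891615517 underside above step mm -1.2197548801560347
dp,rot [-0.0001 -0.0019 -0.0012] [-0.0012 -0.0009 -0.0026]
clock: 14.28
position: [0.6271, 0.1386, 0.07]
ee_rot: [-3.132, 0.228, -0.002]
force: [-0.5, -2.1, 3.2]
width: 0.193
pos [0.6271 0.1386 0.07  ] F [-0.5414 -2.1109  3.2103] t 14.275 w 17.756912850985636
err GX,GY mm 0.20560798792918328 3.276328993664509 underside above step mm -1.169859141246149
dp,rot [-0.0002  0.0033 -0.0012] [-0.0014 -0.0011 -0.0025]
```

No entry at bore 3 either. On to bore 4, hovering 5 mm above it.

```bash
sed -i 's/4:\[.6340,.1889\]/4:[.6338,.1888]/' g.py; python3 -m pendant '[{"dp":[0,0,-0.006],"rotation":[0,0,0],"fingers":1},{"dp":[0,0,-0.016],"rotation":[-0.001,-0.001,0],"fingers":1},{"dp":[0,-0.02,-0.018],"rotation":[-0.001,-0.001,0],"fingers":1},{"dp":[-0.0006,-0.042,-0.018],"rotation":[-0.001,-0.001,0],"fingers":1},{"dp":[-0.0006,-0.0505,-0.015],"rotation":[-0.001,-0.001,0],"fingers":1},{"dp":[-0.0006,-0.0507,-0.012],"rotation":[-0.001,-0.001,0],"fingers":1},{"dp":[-0.0006,-0.0507,-0.011],"rotation":[-0.001,-0.001,0],"fingers":1},{"dp":[-0.0006,-0.0507,-0.011],"rotation":[-0.001,-0.001,0],"fingers":1}]' 20; python3 g.py 4 0
```

```text
clock: 15.28
position: [0.6338, 0.1878, 0.0808]
ee_rot: [3.133, -0.23, -0.0]
force: [-0.2, 0.3, 0.1]
width: 0.19
pos [0.6338 0.1878 0.0808] F [-0.2264  0.3104  0.0895] t 15.275 w 17.48053358095094
err GX,GY mm 0.09450329583381521 -0.999933060657679 underside above step mm 5.565950085358869
dp,rot [-0.0001 -0.001   0.0056] [ 0.0004  0.0003 -0.0036]
```

Run:
```python
from cell import arm
from h import *
a=arm.get_image("wrist");cv2.imwrite("pics/w6.png",a);cv2.imwrite('pics/w6z.png',cv2.resize(a[160:330,230:410],None,fx=3,fy=3,interpolation=cv2.INTER_NEAREST))
```

```text
(no output)
```

View pics/w6z.png

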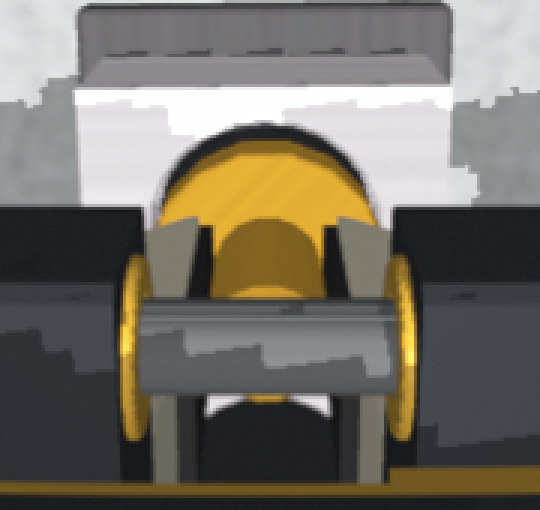

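```bash
python3 - <<'E'
from cell import arm
from h import *
W=arm.camera_params("wrist"); s=arm.observe(); c=lambda x,y:(230+x/3-.33,160+y/3-.33)
A=onz(W,c(267,124),.060)[:2]; print('bore4 from apex',A-.0205*GY[:2])
z=s['position'][2]-.0152
D=onz(W,c(267,139),z+.0012)[:2]; print('disc from apex',D-.020*GY[:2],'tcp',s['position'])
E
python3 g.py 4 0
```

```text
bore4 from apex [0.6341 0.1882]
disc from apex [0.6341 0.1878] tcp [0.6339 0.1879 0.081 ]
pos [0.6339 0.1879 0.081 ] F [ 0.3157 -0.3116 -0.362 ] t 15.325 w 17.60515947443492
err GX,GY mm 0.1933837558812755 -0.862538761130347 underside above step mm 5.796459174763454
dp,rot [-0.0002 -0.0009  0.0058] [ 0.0001 -0.     -0.0036]
```

```bash
python3 -m pendant '[{"dp":[0,-0.0006,0.003],"rotation":[0,0,-0.003],"fingers":1},{"dp":[0,-0.0006,0.0045],"rotation":[0,0,-0.003],"fingers":1},{"dp":[0,-0.0006,0.006],"rotation":[0,0,-0.003],"fingers":1},{"dp":[0,-0.0006,0.007],"rotation":[0,0,-0.003],"fingers":1},{"dp":[0,-0.0006,0.0075],"rotation":[0,0,-0.003],"fingers":1},{"dp":[0,-0.0006,0.0075],"rotation":[0,0,-0.003],"fingers":1}]' 20; python3 g.py 4 0
```

```text
clock: 16.08
position: [0.6339, 0.1886, 0.0735]
ee_rot: [3.133, -0.225, -0.0]
force: [0.5, 0.3, -0.9]
width: 0.19
pos [0.6339 0.1886 0.0735] F [ 0.5343  0.2743 -0.9135] t 16.075 w 17.443356998942917
err GX,GY mm 0.16602698637301888 -0.1966807868682012 underside above step mm -1.7331067950348937
dp,rot [-0.0002 -0.0002 -0.0017] [ 0.0001  0.     -0.0004]
```

It's 1.7 mm down with no push-back, so it is entering. I'll continue gently.

```bash
python3 -m pendant '[{"dp":[0,0,0.001],"rotation":[0,0,0],"fingers":1},{"dp":[0,0,0.002],"rotation":[0,0,0],"fingers":1},{"dp":[0,0,0.003],"rotation":[0,0,0],"fingers":1},{"dp":[0,0,0.003],"rotation":[0,0,0],"fingers":1}]' 20; python3 g.py 4 0
```

```text
clock: 16.58
position: [0.6339, 0.1885, 0.0703]
ee_rot: [3.133, -0.225, -0.0]
force: [0.4, 0.5, -1.2]
width: 0.192
pos [0.6339 0.1885 0.0703] F [ 0.429   0.4992 -1.1847] t 16.575 w 17.650483516988338
err GX,GY mm 0.10232256636178477 -0.26562500318393484 underside above step mm -4.8676758831585865
dp,rot [-0.0001 -0.0003 -0.0049] [ 0.0002  0.0002 -0.0005]
```

```bash
python3 -m pendant '[{"dp":[0,0,0.001],"rotation":[0,0,0],"fingers":1},{"dp":[0,0,0.002],"rotation":[0,0,0],"fingers":1},{"dp":[0,0,0.0027],"rotation":[0,0,0],"fingers":1},{"dp":[0,0,0.0032],"rotation":[0,0,0],"fingers":1},{"dp":[0,0,0.0035],"rotation":[0,0,0],"fingers":1},{"dp":[0,0,0.0035],"rotation":[0,0,0],"fingers":1}]' 20; python3 g.py 4 0
```

```text
clock: 17.32
position: [0.6338, 0.1886, 0.067]
ee_rot: [3.133, -0.225, -0.0]
force: [-1.4, -0.9, 0.7]
width: 0.191
pos [0.6338 0.1886 0.067 ] F [-1.3502 -0.9043  0.7303] t 17.325 w 17.57973513608563
err GX,GY mm 0.0725034190205108 -0.2305844869489008 underside above step mm -8.240848513884538
dp,rot [-0.0001 -0.0002 -0.0082] [ 0.0002  0.0002 -0.0005]
```

```bash
python3 -m pendant '[{"dp":[0,0,0.0004],"rotation":[0,0,0],"fingers":1},{"dp":[0,0,0.0006],"rotation":[0,0,0],"fingers":1},{"dp":[0,0,0.0006],"rotation":[0,0,0],"fingers":1}]' 20; python3 g.py 4 0
```

```text
clock: 17.7
position: [0.6338, 0.1886, 0.0664]
ee_rot: [3.133, -0.225, -0.0]
force: [-1.2, -0.8, 2.4]
width: 0.192
pos [0.6338 0.1886 0.0664] F [-1.1708 -0.7948  2.3677] t 17.7 w 17.64439380070351
err GX,GY mm 0.0402350654459306 -0.2354256140798643 underside above step mm -8.776872441062466
dp,rot [-0.     -0.0002 -0.0088] [ 0.0003  0.0002 -0.0004]
```

The floor is felt at ~8.3 mm depth. Releasing gradually.

```bash
python3 -m pendant '[{"dp":[0,0,-0.0004],"rotation":[0,0,0],"fingers":0.6},{"dp":[0,0,-0.0004],"rotation":[0,0,0],"fingers":0.5},{"dp":[0,0,-0.0004],"rotation":[0,0,0],"fingers":0.3},{"dp":[0,0,-0.0004],"rotation":[0,0,0],"fingers":0.1},{"dp":[0,0,-0.0004],"rotation":[0,0,0],"fingers":0.1},{"dp":[0,0,-0.0004],"rotation":[0,0,0],"fingers":0.1},{"dp":[0,0,-0.0004],"rotation":[0,0,0],"fingers":0.1}]' 20; python3 g.py 4 0
```

```text
clock: 18.58
position: [0.6338, 0.1886, 0.0669]
ee_rot: [3.133, -0.225, -0.0]
force: [0.0, -0.5, -0.7]
width: 0.453
pos [0.6338 0.1886 0.0669] F [ 0.0488 -0.4621 -0.7234] t 18.575 w 41.67406408889378
err GX,GY mm 0.08081049141336884 -0.21835756419564226 underside above step mm -8.337722837444117
dp,rot [-0.0001 -0.0002 -0.0083] [ 0.0002  0.0001 -0.0004]
```

Fingers are 42 mm apart, clear of the stem. Going straight up.

```bash
python3 -m pendant '[{"dp":[0,0,-0.02],"rotation":[0,0,0],"fingers":0.1},{"dp":[0,0,-0.05],"rotation":[0,0,0],"fingers":0.1},{"dp":[0,0,-0.09],"rotation":[0,0,0],"fingers":-0.5},{"dp":[0,0,-0.12],"rotation":[0,0,0],"fingers":-1},{"dp":[0,0,-0.12],"rotation":[0,0,0],"fingers":-1},{"dp":[0,0,-0.12],"rotation":[0,0,0],"fingers":-1},{"dp":[0,0,-0.12],"rotation":[0,0,0],"fingers":-1}]' 20
python3 - <<'E'
from cell import arm
from h import *
W=arm.camera_params("wrist");a=arm.get_image("wrist");cv2.imwrite("pics/w7.png",a);cv2.imwrite('pics/w7z.png',cv2.resize(a[110:260,230:410],None,fx=4,fy=4,interpolation=cv2.INTER_NEAREST))
cv2.imwrite("pics/scene7.png",arm.get_image("scene"));d=arm.get_image("side");cv2.imwrite("pics/side7.png",d)
cv2.imwrite('pics/d7z.png',cv2.resize(d[170:265,205:325],None,fx=6,fy=6,interpolation=cv2.INTER_CUBIC))
print(arm.observe()['position'],proj(W,[[.6338,.1886,.092],[.6338,.1886,.062]]))
E
```

```text
clock: 19.45
position: [0.6333, 0.1883, 0.186]
ee_rot: [3.133, -0.225, -0.003]
force: [-0.2, -0.4, 0.1]
width: 0.94
[0.6335 0.1884 0.1861] [[319.3442 203.8002]
 [319.3694 194.8229]]
```

View pics/w7z.png

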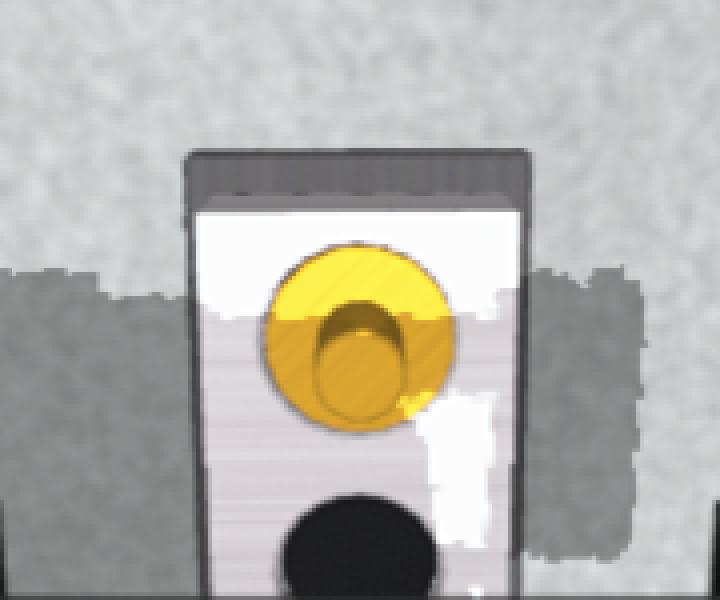

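View pics/d7z.png

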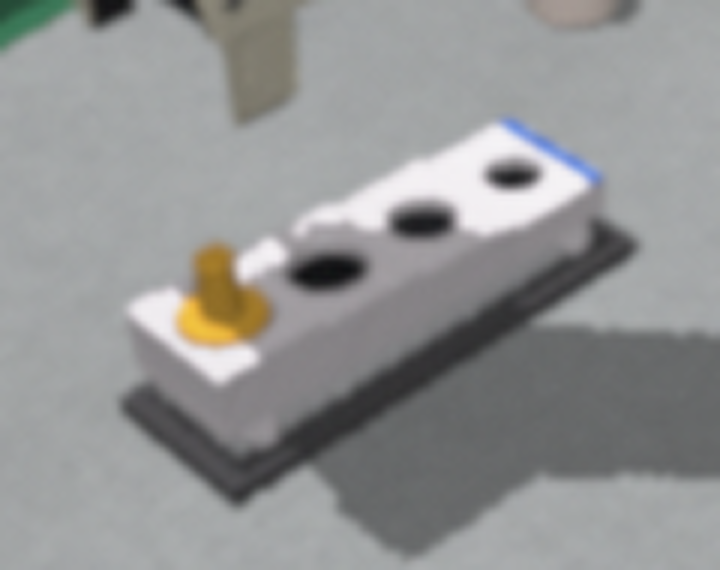

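View pics/scene7.png

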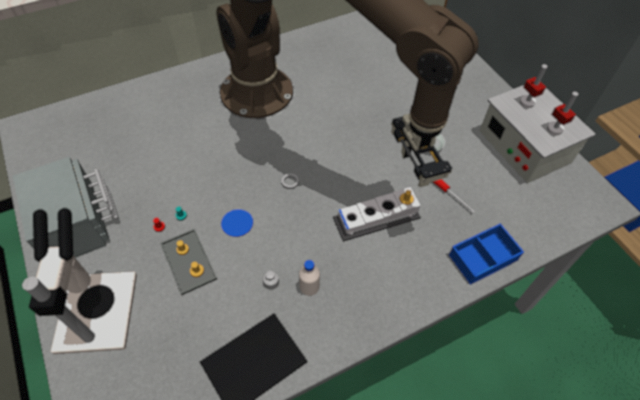

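The disc sits upright and about 2 mm proud in bore 4. Its stem top is at (320,204), against (319.3,203.8) predicted for fully seated. Tray discs and bystanders look unmoved, and the gripper is clear. Handing in.

Run:
```python
from cell import arm
print(arm.observe()['force'],arm.observe()['clock']); print(arm.sign_off())
```

```text
[-0.59551744  1.48018707  0.588291  ] 19.6
the job is handed in; nothing more can be done
None
```

The disc on the blue pad is the 40 mm one. It now rests released in bore 4, the first bore it entered, and I handed the job in at about 19.6 s.

**What I did:** I took the disc by its stem and pressed it lightly on bores 1, 2 and 3 in turn, with 2.5 to 3.8 N at the wrist. I slid it about 2 to 3 mm either way along the gauge at each. Its height did not change on bores 2 and 3. On bore 1 I read the height only before and after the slide, and that showed no entry. At bore 4 it went in with no push-back, reached the floor at about 8.3 mm depth and was let go there.

**Last checks:**
- **Seating:** the wrist picture shows the stem top at (320, 204), against (319.3, 203.8) predicted for a fully seated, upright disc.
- **Size:** the wrist picture of the disc on the pad gave 39.7 to 40.2 mm, which agrees with the bore result.
- **Other things:** by eye, the two tray discs, the look-alikes and the bystanders appear unmoved in the scene picture. The glass dish is mostly hidden behind the arm there. The gripper is clear of everything.

**Disagreements:**
- **Disc fit:** my first automatic fit of the held disc gave about 35 mm, because it traced the disc's lower edge. Fitting both edges properly gave 40 mm.
- **Bore 4 centre:** the wrist and side/scene camera readings differed by about 1 mm, well within tolerance.

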